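# Load the last two turned shafts into the carrying tote and hold it up

### The arm

A 6-joint arm with a two-finger parallel gripper is mounted at the origin on the work surface. World frame = base frame: x ahead of the robot, y to its left, z up, the work surface at z = 0. Lengths are in m, angles in rad, forces in N, time in s.
With the tool pointing down it reaches from about 0.25 to 0.725 m from the base axis. Payload 4 kg.
Tool frame: the origin (TCP) lies between the finger pads; the fingertips stand 11 mm ahead of it and the grasp point (between the pads) lies 8 mm behind it (bot.tip_extent is the distance from the TCP to the fingertips, in m); z points along the fingers, y is the line along which they close (so a half turn about z gives the same grasp; the last joint's range is limited). The gripper opens to 85 mm and grips with 20 to 120 N. Pads are 22 mm wide; open, the fingers measure 114 mm over their backs; the gripper's body (76 mm by 85 mm) begins 54 mm behind the grasp point. The pads swing forward as they close: fully open they stand 13 mm farther back than shut.
Start: joints at [1.243, 0.241, 0.005, 1.335, 0, 1.571], TCP at [0.161, 0.473, 0.242] pointing down, gripper open.
Joint ranges: [-2.72, 2.72], [-1.05, 1.87], [-1.09, 1.28], [-1.99, 2.15], [-1.42, 1.44], [-3.14, 3.14]. Speed limits (rad/s): [2.79, 2.79, 3.14, 3.14, 3.14, 3.14].

### API

Orientations are given as a unit quaternion [x, y, z, w].
In Python, from workcell import bot gives the robot as it stands. The module is installed in compiled form; this text tells all that it offers.
- The arm moves only by the tool drive_tool, never from a script. Its argument "rows" is a list of rows, each an object of numbers: "dx", "dy", "dz": the shift along the tool's x, y, z in units of 50 mm (1.0 is 50 mm); "wx", "wy", "wz": the turn, a rotation vector about the tool's x, y, z in units of 5 degrees (1.0 is 5 degrees); "hand": the finger opening in mm, from 0 to 85.4. A call has 1 to 20 rows; each row is the pose to reach, as a shift and turn from the pose commanded when the call began, along the tool's axes at that moment; what a row does not reach only later rows make up. A row lasts 1/10 s, in which the tool goes at most 50 mm and 8.59 degrees, less where a joint would pass 70% of its speed; a pose out of reach is approached as far as the arm can. A call with a gripper value outside its range is refused whole. The fingers move at their own pace and stop on an object; the grip force is fixed at half the most. Time passes only in rows, so rows that repeat a pose let the fingers close. It gives the time, the measured TCP pose, the force, the opening and the grip force at its end, in the units of the state.
- bot.get_obs(): the state, without advancing time (a new reading comes with each control period).
- bot.camera(name): name is "scene" or "top" or "wrist"; returns the picture (480x640x3 uint8, red, green, blue); there is no depth.
- bot.get_calibration(name): a dict with "vfov" (degrees; the focal length in pixels is half the picture's height over the tangent of half this angle, whatever the lens; pixels are square), "cx", "cy" (the principal point, pixels), "origin" and "rotation" of the camera in the world; the wrist camera has in their place "mount" (4x4, takes a point from camera to tool coordinates, whose origin is the TCP and whose axes are the flange's). Camera axes: x right, y up, looking along -z (the intrinsics and any distortion apply to the point x, -y, -z); pixel columns grow to the right and rows downward; lengths in m; the calibration is good to about 2 mm. The wrist camera is an equidistant fisheye: a pixel r from the principal point sees the ray r / f radians off the axis. A picture is of the moment at which its call begins: read the wrist's pose just before it. get_calibration takes no time and is no camera call.
- bot.job_done(): hands the job in; it is judged then, once.
Trained networks look in the newest picture that a camera, given by its name, has taken for a name from the list of things; names that differ only in an ending like _2 or _b are one class to them, and where a whole thing is asked for, a point or a joint stands for the part that bears it (a point fixed in the world has none). Each returns a list of dicts, best first, with "score" (0 to 1); they miss things now and then, are a little off and sometimes report something else, mostly with a low value. They report only what shows in the picture. A call takes as long as a camera call.
- bot.look_for(camera, thing): "extent" ([centre column, centre row, width, height] in pixels, round what is visible of it).
- bot.outline_of(camera, thing): "region" (480x640 bool, what is visible of it) and "extent" ([centre column, centre row, width, height] in pixels, round what is visible of it).
The state is a dict: "clock": time; "joint_pos": joint angles; "joint_vel": joint speeds; "tau": joint torques, N m; "eef_pos": TCP position; "tool_rot": TCP orientation; "ft_force": force on the tool from outside, world axes, zero at the start; "ft_torque": the same for the moment, N m; "grip_width": finger opening in m; "grasp_force": force on a finger pad.
Only numpy, scipy, OpenCV 4.12 (cv2) and the standard library are available. Lean on these libraries where they do the work, as an engineer would, in place of code of your own. Each camera call takes 0.05 s, during which the arm holds its last target. There are 200 camera calls.

### The job

Stand the two aluminium shafts that are still on the bench upright in the two empty pockets of the blue tote, one in each, setting them down rather than dropping them. Then take the tote by its yellow handle, lift it with all four shafts about 10 cm off the bench without tipping it, and finish while holding it there by the handle, level and still. Leave everything else on the bench where it is.

Things in the scene. Friction and masses are not known exactly. Their poses are not given: they have to be found in the camera images.
- tote: blue loose carrying tote, 172 (x) by 142 (y) mm, 45 mm high, four square pockets two by two, parted by a solid cross (60 mm wide under the handle, 30 mm the other way), and a fixed yellow handle over its middle along y. Origin: centre of its underside, z up; pockets' centres at +/-56 mm in x, +/-41 mm in y. With four shafts it balances under the handle's middle and weighs 0.6 to 0.9 kg.
- handle (a point): middle of the yellow handle bar: straight bar 12 mm wide, 16 mm high, along the tote's y axis, clear for 118 mm between two end posts; its centre 104 mm and its top 112 mm above the tote's underside, the space beneath it free down to 45 mm. Axes as the tote's.
- cell_a (a point): centre of the floor of the pocket of the tote at its +x +y corner (52 x 52 mm inside, floor 5 mm above the tote's underside, walls up to 45 mm); empty at the start.
- cell_b (a point): centre of the floor of the pocket of the tote at its -x -y corner (52 x 52 mm inside, floor 5 mm above the tote's underside, walls up to 45 mm); empty at the start.
- cell_c (a point): centre of the floor of the pocket of the tote at its +x -y corner (52 x 52 mm inside, floor 5 mm above the tote's underside, walls up to 45 mm); filled at the start.
- cell_d (a point): centre of the floor of the pocket of the tote at its -x +y corner (52 x 52 mm inside, floor 5 mm above the tote's underside, walls up to 45 mm); filled at the start.
- shaft_1: turned aluminium shaft standing upright, 100 mm tall, about 0.1 kg: round foot 36 mm across and 12 mm high, plain round body 26 mm across above it with a thin black ring near 30 mm height. Origin: centre of its underside; z points up along it. Stands loose on the bench, to be loaded.
- shaft_2: turned aluminium shaft standing upright, 100 mm tall, about 0.1 kg: round foot 36 mm across and 12 mm high, plain round body 26 mm across above it with a thin black ring near 30 mm height. Origin: centre of its underside; z points up along it. Stands loose on the bench, to be loaded.
- loaded_1: turned aluminium shaft standing upright, 100 mm tall, about 0.1 kg: round foot 36 mm across and 12 mm high, plain round body 26 mm across above it with a thin black ring near 30 mm height. Origin: centre of its underside; z points up along it. Already in the tote, in cell_c.
- loaded_2: turned aluminium shaft standing upright, 100 mm tall, about 0.1 kg: round foot 36 mm across and 12 mm high, plain round body 26 mm across above it with a thin black ring near 30 mm height. Origin: centre of its underside; z points up along it. Already in the tote, in cell_d.
- bushing: short brass flanged bushing on the bench, 48 mm across, 42 mm tall; bystander. Origin: centre of its underside.
- oil_can: red oil can with a thin spout, 52 mm across, 125 mm tall; bystander. Origin: centre of its underside.
- paste_tin: low round tin, 70 mm across, 45 mm tall; bystander. Origin: centre of its underside.
- wrench: open-ended wrench lying on the bench beyond the work; bystander. Along its x axis.
- chip_brush: hand brush lying on the bench at the right; bystander. Along its x axis.
- v_block: dark steel vee block, 70 x 50 mm, 44 mm tall; bystander. Origin: centre of its underside.
- chuck_key: T-shaped chuck key lying on the bench, 120 mm long, 100 mm across the bar; bystander. Stem along its x axis.

How it is judged:
By the outcome, as a careful person would: the job done as asked, in the order asked, and still so for the second after the job is handed in, while the arm keeps its last pose, push and grip.
It also fails if it takes over 64 s, if anything falls off the work surface, if the arm or the gripper's body presses on something with over 40 N, if the wrist force passes 120 N, or if a joint passes its speed limit or range.

## Working session

There is one attempt and no reset: what is moved stays moved. The work goes in short steps, Python scripts to look and compute and a tool call to move; the robot and the scene stay as the last step left them, time stands still between calls to the robot, and variables do not carry over. Pictures are saved under pics/ and viewed, at most 10 in all, crops included, and the job is handed in when it is done.

Besides the shell and the picture viewer there is one more tool, called after "Call:" by a JSON object that holds its "fn" and its "kwargs". drive_tool: Moves the arm, as the interface text tells. Its arguments: {"type":"object","properties":{"rows":{"type":"array","items":{"type":"object","properties":{"dx":{"type":"number"},"dy":{"type":"number"},"dz":{"type":"number"},"wx":{"type":"number"},"wy":{"type":"number"},"wz":{"type":"number"},"hand":{"type":"number"}}}}},"required":["rows"]}

```bash
mkdir -p pics; python3 - <<'E'
from workcell import bot
import cv2,numpy as np
for c in("scene","top"):
    im=bot.camera(c); cv2.imwrite(f"pics/{c}0.png",im[:,:,::-1])
    k=bot.get_calibration(c); print(c,{a:np.round(b,4).tolist() for a,b in k.items() if not isinstance(b,str)})
    for t in("shaft_1","tote","handle","oil_can","bushing","paste_tin","v_block"):
        print(t,[(round(d["score"],2),np.round(d["extent"]).tolist()) for d in bot.look_for(c,t)][:5])
k=bot.get_calibration("wrist");print(k)
o=bot.get_obs();print(o["eef_pos"],o["tool_rot"],o["clock"],bot.tip_extent)
E
```

```text
scene {'vfov': 53.3605, 'cx': 317.3165, 'cy': 239.1571, 'origin': [1.0012, 0.5811, 0.695], 'rotation': [0.1426, 0.4245, 0.8515, 0.2728]}
shaft_1 [(0.81, [418.0, 380.0, 25.0, 56.0]), (0.69, [340.0, 333.0, 14.0, 52.0])]
tote [(0.66, [269.0, 242.0, 97.0, 86.0])]
handle [(0.63, [267.0, 244.0, 92.0, 79.0])]
oil_can [(0.87, [402.0, 306.0, 29.0, 57.0])]
bushing [(0.94, [484.0, 355.0, 26.0, 28.0])]
paste_tin [(0.86, [302.0, 184.0, 29.0, 28.0])]
v_block [(0.73, [184.0, 227.0, 37.0, 30.0])]
top {'vfov': 53.8075, 'cx': 316.8334, 'cy': 240.1485, 'origin': [0.3696, -0.0634, 1.0879], 'rotation': [0.0612, -0.0661, -0.7011, 0.7073]}
shaft_1 [(0.61, [156.0, 230.0, 29.0, 22.0])]
tote [(0.87, [374.0, 236.0, 70.0, 81.0]), (0.16, [138.0, 186.0, 55.0, 38.0])]
handle [(0.98, [372.0, 234.0, 69.0, 79.0]), (0.73, [495.0, 258.0, 34.0, 86.0])]
oil_can [(0.86, [220.0, 274.0, 32.0, 22.0]), (0.73, [372.0, 237.0, 71.0, 76.0])]
bushing [(0.63, [373.0, 237.0, 73.0, 81.0])]
paste_tin [(0.76, [460.0, 340.0, 41.0, 32.0])]
v_block [(0.73, [446.0, 183.0, 28.0, 36.0]), (0.32, [372.0, 236.0, 71.0, 81.0])]
{'vfov': 65.70646984690485, 'cx': 318.6581224305217, 'cy': 243.31479877862515, 'mount': array([[-6.77386157e-04,  9.61671318e-01,  2.74203970e-01,
         7.05631947e-02],
       [ 9.99999412e-01,  4.19172489e-04,  1.00027581e-03,
         9.18094874e-04],
       [ 8.46997799e-04,  2.74204486e-01, -9.61671036e-01,
        -1.31329280e-01],
       [ 0.00000000e+00,  0.00000000e+00,  0.00000000e+00,
         1.00000000e+00]])}
[0.1609701  0.47338741 0.2423237 ] [1.63146084e-01 9.86601923e-01 1.90258374e-05 1.35830538e-05] 0.8 0.011
```

View pics/scene0.png

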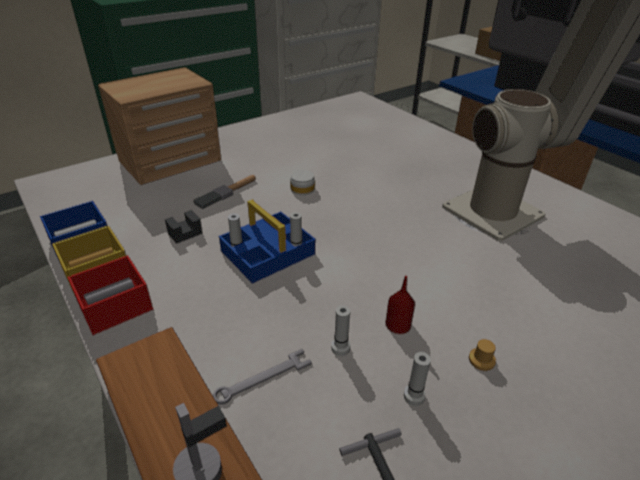

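View pics/top0.png

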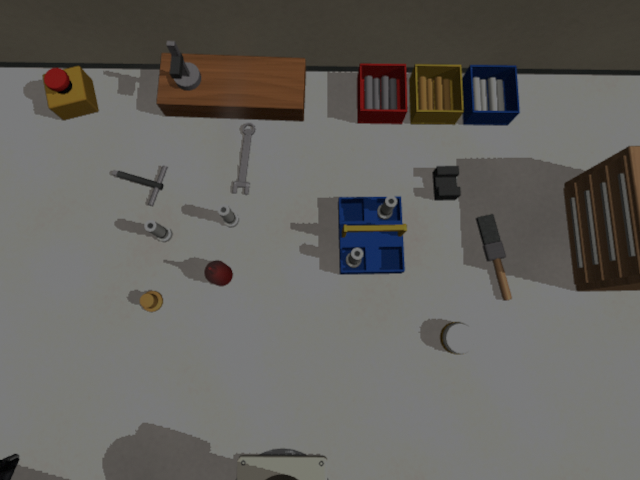

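The top view shows shafts with tops at (152,227) and (225,211). The tote is at (371,236) with its handle along world y. Filled pockets are upper right (c) and lower left (d). The oil can is at (219,273), near the second shaft.

```bash
cat > h.py <<'E'
import numpy as np,cv2
from scipy.spatial.transform import Rotation as R
from workcell import bot
def ray(c,u,v):
    k=bot.get_calibration(c); f=240/np.tan(np.radians(k["vfov"]/2))
    x,y=(u-k["cx"])/f,(v-k["cy"])/f
    if c=="wrist":
        o=bot.get_obs(); r=np.hypot(x,y); s=np.sin(r)/r if r>1e-9 else 1
        d=np.array([x*s,-y*s,-np.cos(r)]); T=R.from_quat(o["tool_rot"]).as_matrix(); M=k["mount"]
        return o["eef_pos"]+T@M[:3,3], T@M[:3,:3]@d
    return np.array(k["origin"]),R.from_quat(k["rotation"]).as_matrix()@np.array([x,-y,-1])
def at(c,u,v,z):
    o,d=ray(c,u,v); return o+d*(z-o[2])/d[2]
def proj(c,p):
    k=bot.get_calibration(c); f=240/np.tan(np.radians(k["vfov"]/2))
    if c=="wrist":
        o=bot.get_obs(); T=R.from_quat(o["tool_rot"]).as_matrix(); M=k["mount"]
        q=M[:3,:3].T@(T.T@(np.array(p)-o["eef_pos"])-M[:3,3]); q=q*[1,-1,-1]
        h=np.hypot(q[0],q[1]); r=np.arctan2(h,q[2]); return np.array([k["cx"],k["cy"]])+f*r*q[:2]/max(h,1e-9)
    q=R.from_quat(k["rotation"]).as_matrix().T@(np.array(p)-k["origin"])*[1,-1,-1]
    return np.array([k["cx"],k["cy"]])+f*q[:2]/q[2]
E
python3 - <<'E'
from h import *
im=cv2.imread("pics/top0.png"); hsv=cv2.cvtColor(im,cv2.COLOR_BGR2HSV)
def comp(m,x0,y0,x1,y1):
    q=np.zeros_like(m); q[y0:y1,x0:x1]=m[y0:y1,x0:x1]; p=np.argwhere(q)[:,::-1].astype(np.float32); return p
b=comp(cv2.inRange(hsv,(105,120,40),(125,255,255)),325,185,415,290)
w=np.array([at("top",u,v,.045)[:2] for u,v in b],np.float32)
r=cv2.minAreaRect(w);print("tote",r)
y=comp(cv2.inRange(hsv,(18,120,60),(35,255,255)),330,210,420,245)
w=np.array([at("top",u,v,.112)[:2] for u,v in y],np.float32);print("handle",cv2.minAreaRect(w))
for n,u,v,z in[("s1 top",152,227,.1),("s1 foot",163,234,.006),("s2 top",225,211,.1),("s2 foot",230.5,219,.006),("can",219,273,.07),("L1",391.5,202,.1),("L2",357,254,.1)]:
    print(n,at("top",u,v,z).round(4))
for n,u,v,z in[("s1",422.5,357,.1),("s1f",414.5,396,.006),("s2",343,312,.1),("s2f",341,347,.006),("can",400,325,.01),("canSpout",405,278,.125)]: print("scene",n,at("scene",u,v,z).round(4))
E
```

```text
Traceback (most recent call last):
  File "h.py", line 13, in at
    o,d=ray(c,u,v); return o+d*(z-o[2])/d[2]
        ~~~^^^^^^^
  File "h.py", line 5, in ray
    k=bot.get_calibration(c); f=240/np.tan(np.radians(k["vfov"]/2))
ValueError: time passes only in moves, steps and waits
```

```bash
sed -i 's/bot.get_calibration(c)/cal(c)/' h.py; sed -i '3a from functools import lru_cache\ncal=lru_cache(None)(bot.get_calibration)' h.py
cat > m.py <<'E'
from h import *
im=cv2.imread("pics/top0.png"); hsv=cv2.cvtColor(im,cv2.COLOR_BGR2HSV)
def comp(m,x0,y0,x1,y1):
    q=np.zeros_like(m); q[y0:y1,x0:x1]=m[y0:y1,x0:x1]; p=np.argwhere(q)[:,::-1].astype(np.float32); return p
b=comp(cv2.inRange(hsv,(105,120,40),(125,255,255)),325,185,415,290)
w=np.array([at("top",u,v,.045)[:2] for u,v in b],np.float32)
r=cv2.minAreaRect(w);print("tote",r)
y=comp(cv2.inRange(hsv,(18,120,60),(35,255,255)),330,210,420,245)
w=np.array([at("top",u,v,.112)[:2] for u,v in y],np.float32);print("handle",cv2.minAreaRect(w))
for n,u,v,z in[("s1 top",152,227,.1),("s1 foot",163,234,.006),("s2 top",225,211,.1),("s2 foot",230.5,219,.006),("can",219,273,.07),("L1",391.5,202,.1),("L2",357,254,.1)]:
    print(n,at("top",u,v,z).round(4))
for n,u,v,z in[("s1",422.5,357,.1),("s1f",414.5,396,.006),("s2",343,312,.1),("s2f",341,347,.006),("can",400,325,.01),("canSpout",405,278,.125)]: print("scene",n,at("scene",u,v,z).round(4))
E
python3 m.py
```

```text
tote ((0.574623703956604, -0.1904713213443756), (0.17447856068611145, 0.14216572046279907), 1.4288983345031738)
handle ((0.5757763385772705, -0.191982239484787), (0.01303897239267826, 0.1314014345407486), 1.5452989339828491)
s1 top [0.5748 0.2815 0.1   ]
s1 foot [0.5779 0.2876 0.006 ]
s2 top [0.6113 0.1279 0.1   ]
s2 foot [0.6152 0.1324 0.006 ]
can [0.4811 0.1407 0.07  ]
L1 [ 0.6348 -0.2299  0.1   ]
L2 [ 0.5207 -0.1546  0.1   ]
scene s1 [0.5755 0.2852 0.1   ]
scene s1f [0.5792 0.2888 0.006 ]
scene s2 [0.6167 0.1363 0.1   ]
scene s2f [0.6147 0.1344 0.006 ]
scene can [0.4899 0.1601 0.01  ]
scene canSpout [0.4886 0.1527 0.125 ]
```

```bash
cat >> h.py <<'E'
def go(p,ang=91.5,o=None):
    "units to reach TCP p, tool down, tool y at world angle ang (deg)"
    o=o or bot.get_obs(); Q=R.from_quat(o["tool_rot"]); a=np.radians(ang)
    y=np.array([np.cos(a),np.sin(a),0]); z=np.array([0,0,-1.]); T=R.from_matrix(np.c_[np.cross(y,z),y,z])
    d=Q.inv().apply(np.array(p)-o["eef_pos"])/.05; w=np.degrees((Q.inv()*T).as_rotvec())/5
    print("d",d.round(3),"w",w.round(3),"t",o["clock"],"pos",np.round(o["eef_pos"],4))
E
python3 -c "
from h import *
go((.578,.286,.2))"
```

```text
d [-9.103 -0.863  0.847] w [ 0.     0.    -4.056] t 0.8 pos [0.161  0.4734 0.2423]
```

Call:
{"fn": "drive_tool", "kwargs": {"rows": [{"dx":-0.3,"hand":70},{"dx":-0.9,"dy":-0.1,"wz":-0.4,"hand":70},{"dx":-1.6,"dy":-0.2,"wz":-0.8,"hand":70},{"dx":-2.3,"dy":-0.2,"wz":-1.2,"hand":70},{"dx":-3.0,"dy":-0.3,"wz":-1.6,"hand":70},{"dx":-3.7,"dy":-0.4,"wz":-2.0,"hand":70},{"dx":-4.4,"dy":-0.4,"wz":-2.4,"hand":70},{"dx":-5.1,"dy":-0.5,"wz":-2.8,"hand":70},{"dx":-5.8,"dy":-0.6,"wz":-3.2,"hand":70},{"dx":-6.5,"dy":-0.6,"wz":-3.6,"hand":70},{"dx":-7.2,"dy":-0.7,"wz":-4.06,"hand":70},{"dx":-7.9,"dy":-0.8,"dz":0.3,"wz":-4.06,"hand":70},{"dx":-8.5,"dy":-0.86,"dz":0.6,"wz":-4.06,"hand":70},{"dx":-8.9,"dy":-0.86,"dz":0.8,"wz":-4.06,"hand":70},{"dx":-9.1,"dy":-0.86,"dz":0.85,"wz":-4.06,"hand":70},{"dx":-9.1,"dy":-0.86,"dz":0.85,"wz":-4.06,"hand":70},{"dx":-9.1,"dy":-0.86,"dz":0.85,"wz":-4.06,"hand":70}]}}

```text
invalid input at $.rows[0]: expected keys dx, dy, dz, wx, wy, wz, hand
```

```bash
cat > w.py <<'E'
import sys
from h import *
n=sys.argv[1]; o=bot.get_obs(); im=bot.camera("wrist")[:,:,::-1].copy(); bot.get_obs0=o
bot_get=bot.get_obs
r=bot.outline_of("wrist","shaft_1")
import h
for d in r: print(round(d["score"],2),np.round(d["extent"],1))
for a in sys.argv[2:]:
    x,y=map(float,a.split(","))
    for z in(0,.03,.1):
        u=proj("wrist",(x,y,z)); print(a,z,u.round(1)); cv2.circle(im,tuple(int(t) for t in u),3,(0,0,255),1)
cv2.imwrite(f"pics/{n}.png",im); go((0.578,.286,.07),o=o); print(o["grip_width"])
E
sed -i 's/o=bot.get_obs(); r=np/o=OBS(); r=np/; s/o=bot.get_obs(); T=R/o=OBS(); T=R/' h.py; cat >> h.py <<'E'
OBS=lru_cache(None)(bot.get_obs)
E
sed -i 's/o=bot.get_obs(); im/o=OBS(); im/; s/; bot.get_obs0=o//; /^bot_get/d; /^import h$/d' w.py
python3 w.py w1 .578,.286
```

```text
.578,.286 0 [291.7 493.8]
.578,.286 0.03 [290.7 508.2]
.578,.286 0.1 [288.2 544.9]
d [-9.103 -0.863  3.447] w [ 0.     0.    -4.056] t 0.8 pos [0.161  0.4734 0.2423]
0.08544229717285783
```

View pics/w1.png

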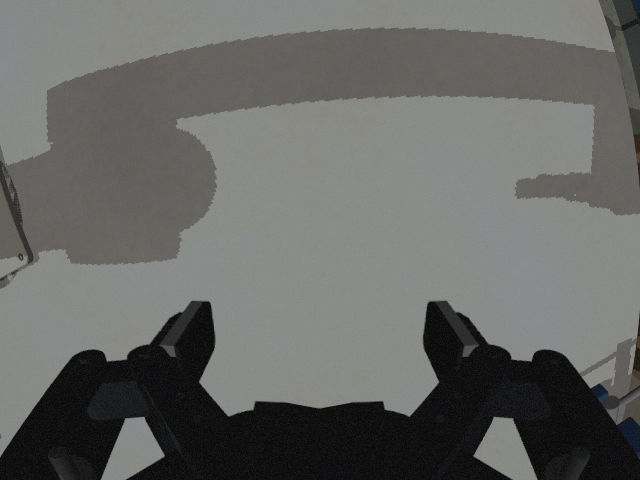

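The move was refused because every key is required. The picture shows only bare bench between the fingers, which end at about (205,305) and (435,305).

Call:
{"fn": "drive_tool", "kwargs": {"rows": [{"dx":-0.3,"dy":0,"dz":0,"wx":0,"wy":0,"wz":0,"hand":70},{"dx":-0.9,"dy":-0.1,"dz":0,"wx":0,"wy":0,"wz":-0.4,"hand":70},{"dx":-1.6,"dy":-0.2,"dz":0,"wx":0,"wy":0,"wz":-0.8,"hand":70},{"dx":-2.3,"dy":-0.2,"dz":0,"wx":0,"wy":0,"wz":-1.2,"hand":70},{"dx":-3.0,"dy":-0.3,"dz":0,"wx":0,"wy":0,"wz":-1.6,"hand":70},{"dx":-3.7,"dy":-0.4,"dz":0,"wx":0,"wy":0,"wz":-2.0,"hand":70},{"dx":-4.4,"dy":-0.4,"dz":0,"wx":0,"wy":0,"wz":-2.4,"hand":70},{"dx":-5.1,"dy":-0.5,"dz":0,"wx":0,"wy":0,"wz":-2.8,"hand":70},{"dx":-5.8,"dy":-0.6,"dz":0,"wx":0,"wy":0,"wz":-3.2,"hand":70},{"dx":-6.5,"dy":-0.6,"dz":0,"wx":0,"wy":0,"wz":-3.6,"hand":70},{"dx":-7.2,"dy":-0.7,"dz":0,"wx":0,"wy":0,"wz":-4.06,"hand":70},{"dx":-7.9,"dy":-0.8,"dz":0.3,"wx":0,"wy":0,"wz":-4.06,"hand":70},{"dx":-8.5,"dy":-0.86,"dz":0.6,"wx":0,"wy":0,"wz":-4.06,"hand":70},{"dx":-8.9,"dy":-0.86,"dz":0.8,"wx":0,"wy":0,"wz":-4.06,"hand":70},{"dx":-9.1,"dy":-0.86,"dz":0.85,"wx":0,"wy":0,"wz":-4.06,"hand":70},{"dx":-9.1,"dy":-0.86,"dz":0.85,"wx":0,"wy":0,"wz":-4.06,"hand":70},{"dx":-9.1,"dy":-0.86,"dz":0.85,"wx":0,"wy":0,"wz":-4.06,"hand":70}]}}

```text
clock: 2.6
eef_pos: [0.5777, 0.2862, 0.2003]
tool_rot: [-0.013, 1.0, 0.0, 0.0]
ft_force: [-0.5, 0.1, 0.6]
grip_width: 0.0701
grasp_force: 0.0
```

```bash
python3 w.py w2 .578,.286
```

```text
0.8 [318.7 231.8  40.4  71.6]
0.74 [140.7 269.8  81.4  72.3]
.578,.286 0 [317.3 218. ]
.578,.286 0.03 [317.2 225.5]
.578,.286 0.1 [316.8 249.9]
d [-0.006 -0.005  2.606] w [0.004 0.    0.005] t 2.6 pos [0.5777 0.2862 0.2003]
0.07009282701041152
```

View pics/w2.png

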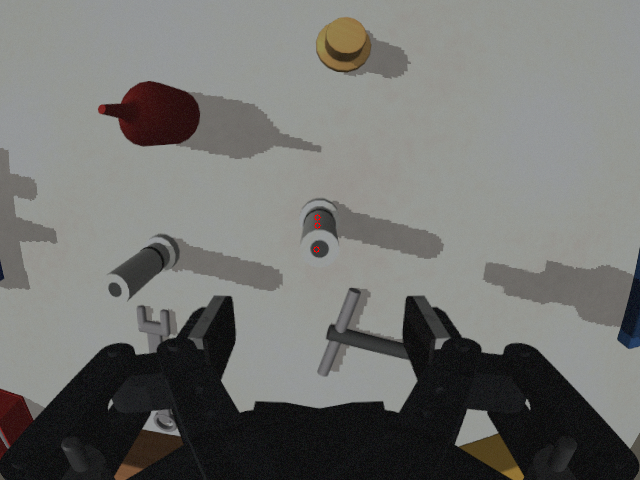

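Shaft 1's top is at (320,248), so its y is about 0.2876. The second shaft's top is at (118,289). Descending and gripping.

Call:
{"fn": "drive_tool", "kwargs": {"rows": [{"dx":0,"dy":0.03,"dz":0.3,"wx":0,"wy":0,"wz":0,"hand":70},{"dx":0,"dy":0.03,"dz":0.8,"wx":0,"wy":0,"wz":0,"hand":70},{"dx":0,"dy":0.03,"dz":1.3,"wx":0,"wy":0,"wz":0,"hand":65},{"dx":0,"dy":0.03,"dz":1.8,"wx":0,"wy":0,"wz":0,"hand":60},{"dx":0,"dy":0.03,"dz":2.2,"wx":0,"wy":0,"wz":0,"hand":50},{"dx":0,"dy":0.03,"dz":2.5,"wx":0,"wy":0,"wz":0,"hand":45},{"dx":0,"dy":0.03,"dz":2.6,"wx":0,"wy":0,"wz":0,"hand":40},{"dx":0,"dy":0.03,"dz":2.6,"wx":0,"wy":0,"wz":0,"hand":35},{"dx":0,"dy":0.03,"dz":2.6,"wx":0,"wy":0,"wz":0,"hand":30},{"dx":0,"dy":0.03,"dz":2.6,"wx":0,"wy":0,"wz":0,"hand":20},{"dx":0,"dy":0.03,"dz":2.6,"wx":0,"wy":0,"wz":0,"hand":15},{"dx":0,"dy":0.03,"dz":2.6,"wx":0,"wy":0,"wz":0,"hand":10},{"dx":0,"dy":0.03,"dz":2.6,"wx":0,"wy":0,"wz":0,"hand":10},{"dx":0,"dy":0.03,"dz":2.6,"wx":0,"wy":0,"wz":0,"hand":10}]}}

```text
clock: 4.1
eef_pos: [0.5786, 0.2883, 0.0714]
tool_rot: [-0.013, 1.0, 0.001, 0.001]
ft_force: [-2.0, -0.1, 5.4]
grip_width: 0.0249
grasp_force: 58.6
```

```bash
python3 -c "
from h import *
o=OBS();print(o['grip_width'],o['grasp_force'])
go((.630,-.149,.23),o=o);go((.520,-.234,.23),o=o)"
```

```text
0.024866929305091122 58.60897243022919
d [-0.802 -8.765 -3.185] w [0.019 0.025 0.005] t 4.1 pos [0.5786 0.2883 0.0714]
d [  1.443 -10.405  -3.193] w [0.019 0.025 0.005] t 4.1 pos [0.5786 0.2883 0.0714]
```

Call:
{"fn": "drive_tool", "kwargs": {"rows": [{"dx":0,"dy":0,"dz":-0.2,"wx":0,"wy":0,"wz":0,"hand":10},{"dx":0,"dy":0,"dz":-0.6,"wx":0,"wy":0,"wz":0,"hand":10},{"dx":0,"dy":0,"dz":-1.2,"wx":0,"wy":0,"wz":0,"hand":10},{"dx":0,"dy":-0.1,"dz":-1.9,"wx":0,"wy":0,"wz":0,"hand":10},{"dx":0,"dy":-0.4,"dz":-2.6,"wx":0,"wy":0,"wz":0,"hand":10},{"dx":-0.1,"dy":-0.9,"dz":-3.0,"wx":0,"wy":0,"wz":0,"hand":10},{"dx":-0.1,"dy":-1.5,"dz":-3.2,"wx":0,"wy":0,"wz":0,"hand":10},{"dx":-0.2,"dy":-2.2,"dz":-3.2,"wx":0,"wy":0,"wz":0,"hand":10},{"dx":-0.2,"dy":-3.0,"dz":-3.2,"wx":0,"wy":0,"wz":0,"hand":10},{"dx":-0.3,"dy":-3.8,"dz":-3.2,"wx":0,"wy":0,"wz":0,"hand":10},{"dx":-0.4,"dy":-4.6,"dz":-3.2,"wx":0,"wy":0,"wz":0,"hand":10},{"dx":-0.5,"dy":-5.4,"dz":-3.2,"wx":0,"wy":0,"wz":0,"hand":10},{"dx":-0.6,"dy":-6.2,"dz":-3.2,"wx":0,"wy":0,"wz":0,"hand":10},{"dx":-0.7,"dy":-7.0,"dz":-3.2,"wx":0,"wy":0,"wz":0,"hand":10},{"dx":-0.8,"dy":-7.6,"dz":-3.2,"wx":0,"wy":0,"wz":0,"hand":10},{"dx":-0.8,"dy":-8.2,"dz":-3.2,"wx":0,"wy":0,"wz":0,"hand":10},{"dx":-0.8,"dy":-8.6,"dz":-3.2,"wx":0,"wy":0,"wz":0,"hand":10},{"dx":-0.8,"dy":-8.77,"dz":-3.2,"wx":0,"wy":0,"wz":0,"hand":10},{"dx":-0.8,"dy":-8.77,"dz":-3.2,"wx":0,"wy":0,"wz":0,"hand":10},{"dx":-0.8,"dy":-8.77,"dz":-3.2,"wx":0,"wy":0,"wz":0,"hand":10}]}}

```text
clock: 6.1
eef_pos: [0.6293, -0.1488, 0.2298]
tool_rot: [-0.013, 1.0, 0.0, -0.0]
ft_force: [0.5, -0.2, -0.7]
grip_width: 0.0247
grasp_force: 58.8
```

```bash
cat > w3.py <<'E'
import sys
from h import *
n=sys.argv[1]; o=OBS(); im=bot.camera("wrist")[:,:,::-1].copy()
c=np.array([.575,-.1915]); a=np.radians(1.5); M=np.array([[np.cos(a),-np.sin(a)],[np.sin(a),np.cos(a)]])
def L(pts,z,col):
    for p in pts:
        u=proj("wrist",(*(c+M@np.array(p)),z)); cv2.circle(im,tuple(int(round(t)) for t in u),2,col,-1)
sq=lambda x,y,h,k:[(x+i*h,y+j*k) for i in(-1,1) for j in(-1,1)]
for x in(-.056,.056):
    for y in(-.041,.041): L(sq(x,y,.026,.026),.045,(0,0,255))
L(sq(0,0,.086,.071),.045,(0,255,0)); L(sq(0,0,.006,.059),.112,(255,0,255)); L([(.056,-.041),(-.056,.041)],.105,(0,255,255))
cv2.imwrite(f"pics/{n}.png",im)
x,y=c+M@[.056,.041];print(x,y); go((x,y,.0765),o=o); x,y=c+M@[-.056,-.041];print(x,y); go((x,y,.0765),o=o)
print(o["grip_width"],o["grasp_force"],o["ft_force"])
E
python3 w3.py w3
```

```text
0.6299075553180083 -0.14904814057076127
d [-0.013 -0.006  3.065] w [ 0.007 -0.005  0.009] t 6.1 pos [ 0.6293 -0.1488  0.2298]
0.5200924446819916 -0.23395185942923874
d [ 2.229 -1.644  3.065] w [ 0.007 -0.005  0.009] t 6.1 pos [ 0.6293 -0.1488  0.2298]
0.02470613676251377 58.83452296257019 [ 0.46247294 -0.23590957 -0.7360532 ]
```

View pics/w3.png

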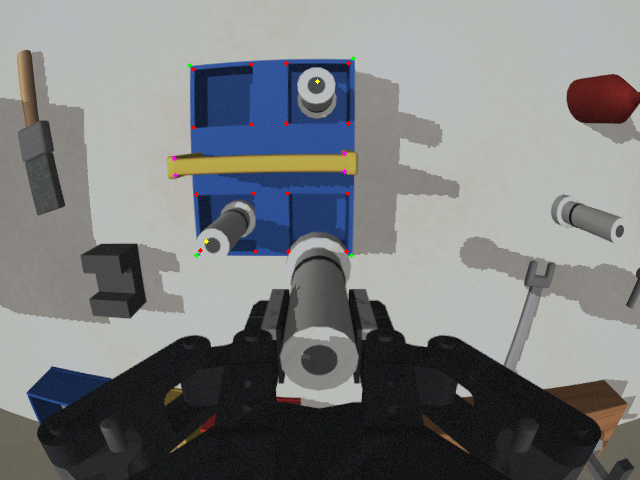

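The overlay matches the tote to within about 1 mm, and the shaft hangs upright above cell_a. Lowering it.

Call:
{"fn": "drive_tool", "kwargs": {"rows": [{"dx":-0.01,"dy":-0.01,"dz":0.2,"wx":0,"wy":0,"wz":0,"hand":10},{"dx":-0.01,"dy":-0.01,"dz":0.6,"wx":0,"wy":0,"wz":0,"hand":10},{"dx":-0.01,"dy":-0.01,"dz":1.1,"wx":0,"wy":0,"wz":0,"hand":10},{"dx":-0.01,"dy":-0.01,"dz":1.6,"wx":0,"wy":0,"wz":0,"hand":10},{"dx":-0.01,"dy":-0.01,"dz":2.0,"wx":0,"wy":0,"wz":0,"hand":10},{"dx":-0.01,"dy":-0.01,"dz":2.4,"wx":0,"wy":0,"wz":0,"hand":10},{"dx":-0.01,"dy":-0.01,"dz":2.7,"wx":0,"wy":0,"wz":0,"hand":10},{"dx":-0.01,"dy":-0.01,"dz":2.9,"wx":0,"wy":0,"wz":0,"hand":10},{"dx":-0.01,"dy":-0.01,"dz":3.0,"wx":0,"wy":0,"wz":0,"hand":10},{"dx":-0.01,"dy":-0.01,"dz":3.04,"wx":0,"wy":0,"wz":0,"hand":10},{"dx":-0.01,"dy":-0.01,"dz":3.04,"wx":0,"wy":0,"wz":0,"hand":10},{"dx":-0.01,"dy":-0.01,"dz":3.04,"wx":0,"wy":0,"wz":0,"hand":10}]}}

```text
clock: 7.35
eef_pos: [0.6306, -0.1502, 0.0788]
tool_rot: [-0.013, 1.0, -0.0, 0.001]
ft_force: [0.1, -0.2, -0.9]
grip_width: 0.0244
grasp_force: 58.8
```

Call:
{"fn": "drive_tool", "kwargs": {"rows": [{"dx":0,"dy":0,"dz":0.02,"wx":0,"wy":0,"wz":0,"hand":10},{"dx":0,"dy":0,"dz":0.03,"wx":0,"wy":0,"wz":0,"hand":10},{"dx":0,"dy":0,"dz":0.03,"wx":0,"wy":0,"wz":0,"hand":10}]}}

```text
clock: 7.65
eef_pos: [0.63, -0.1502, 0.0765]
tool_rot: [-0.013, 1.0, -0.0, 0.0]
ft_force: [0.8, 1.0, -0.5]
grip_width: 0.025
grasp_force: 58.8
```

Call:
{"fn": "drive_tool", "kwargs": {"rows": [{"dx":0,"dy":0,"dz":0.01,"wx":0,"wy":0,"wz":0,"hand":10},{"dx":0,"dy":0,"dz":0.02,"wx":0,"wy":0,"wz":0,"hand":10},{"dx":0,"dy":0,"dz":0.02,"wx":0,"wy":0,"wz":0,"hand":10}]}}

```text
clock: 7.95
eef_pos: [0.6302, -0.1502, 0.0765]
tool_rot: [-0.013, 1.0, -0.0, 0.001]
ft_force: [-1.1, 0.6, 4.6]
grip_width: 0.0245
grasp_force: 59.2
```

Call:
{"fn": "drive_tool", "kwargs": {"rows": [{"dx":0,"dy":0,"dz":0,"wx":0,"wy":0,"wz":0,"hand":30},{"dx":0,"dy":0,"dz":0,"wx":0,"wy":0,"wz":0,"hand":45},{"dx":0,"dy":0,"dz":0,"wx":0,"wy":0,"wz":0,"hand":52},{"dx":0,"dy":0,"dz":0,"wx":0,"wy":0,"wz":0,"hand":52},{"dx":0,"dy":0,"dz":-0.2,"wx":0,"wy":0,"wz":0,"hand":52},{"dx":0,"dy":0,"dz":-0.6,"wx":0,"wy":0,"wz":0,"hand":52},{"dx":0,"dy":0,"dz":-1.2,"wx":0,"wy":0,"wz":0,"hand":52},{"dx":0,"dy":0.3,"dz":-1.8,"wx":0,"wy":0,"wz":0,"hand":52},{"dx":0,"dy":0.9,"dz":-2.3,"wx":0,"wy":0,"wz":0,"hand":60},{"dx":0,"dy":1.6,"dz":-2.6,"wx":0,"wy":0,"wz":0,"hand":70},{"dx":0,"dy":2.4,"dz":-2.6,"wx":0,"wy":0,"wz":0,"hand":70},{"dx":0.1,"dy":3.2,"dz":-2.6,"wx":0,"wy":0,"wz":0,"hand":70},{"dx":0.1,"dy":4.0,"dz":-2.6,"wx":0,"wy":0,"wz":0,"hand":70},{"dx":0.17,"dy":4.7,"dz":-2.6,"wx":0,"wy":0,"wz":0,"hand":70},{"dx":0.17,"dy":5.3,"dz":-2.6,"wx":0,"wy":0,"wz":0,"hand":70},{"dx":0.17,"dy":5.6,"dz":-2.6,"wx":0,"wy":0,"wz":0,"hand":70},{"dx":0.17,"dy":5.68,"dz":-2.6,"wx":0,"wy":0,"wz":0,"hand":70},{"dx":0.17,"dy":5.68,"dz":-2.6,"wx":0,"wy":0,"wz":0,"hand":70}]}}

```text
clock: 9.75
eef_pos: [0.6141, 0.1333, 0.2055]
tool_rot: [-0.013, 1.0, -0.0, 0.0]
ft_force: [-0.1, -0.8, 0.0]
grip_width: 0.0699
grasp_force: 0.0
```

```bash
sed -i 's/0.578,.286,.07/.6145,.134,.07/' w.py; python3 w.py w4 .6145,.134
```

```text
0.9 [318.1 230.4  35.2  71.9]
0.66 [ 28.8 242.9  57.5  58.9]
0.33 [ 23.1 131.6  46.3  34.8]
.6145,.134 0 [318.5 216.9]
.6145,.134 0.03 [318.5 224.2]
.6145,.134 0.1 [318.3 247.8]
d [-0.008  0.015  2.71 ] w [-0.006  0.003  0.007] t 9.75 pos [0.6141 0.1333 0.2055]
0.06987837187313645
```

View pics/w4.png

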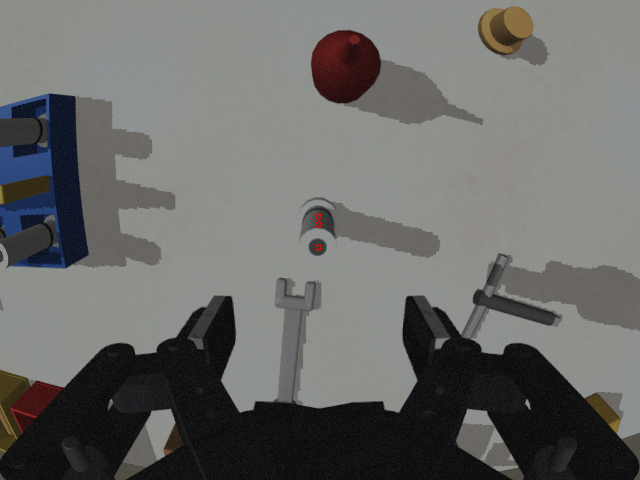

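Shaft 2's top is at (318,247), as predicted. Shaft 1 stands in its pocket at left. Gripping shaft 2.

Call:
{"fn": "drive_tool", "kwargs": {"rows": [{"dx":0,"dy":0.01,"dz":0.3,"wx":0,"wy":0,"wz":0,"hand":70},{"dx":0,"dy":0.01,"dz":0.8,"wx":0,"wy":0,"wz":0,"hand":70},{"dx":0,"dy":0.01,"dz":1.3,"wx":0,"wy":0,"wz":0,"hand":65},{"dx":0,"dy":0.01,"dz":1.8,"wx":0,"wy":0,"wz":0,"hand":60},{"dx":0,"dy":0.01,"dz":2.3,"wx":0,"wy":0,"wz":0,"hand":50},{"dx":0,"dy":0.01,"dz":2.6,"wx":0,"wy":0,"wz":0,"hand":45},{"dx":0,"dy":0.01,"dz":2.7,"wx":0,"wy":0,"wz":0,"hand":40},{"dx":0,"dy":0.01,"dz":2.7,"wx":0,"wy":0,"wz":0,"hand":35},{"dx":0,"dy":0.01,"dz":2.7,"wx":0,"wy":0,"wz":0,"hand":30},{"dx":0,"dy":0.01,"dz":2.7,"wx":0,"wy":0,"wz":0,"hand":20},{"dx":0,"dy":0.01,"dz":2.7,"wx":0,"wy":0,"wz":0,"hand":10},{"dx":0,"dy":0.01,"dz":2.7,"wx":0,"wy":0,"wz":0,"hand":10},{"dx":0,"dy":0.01,"dz":2.7,"wx":0,"wy":0,"wz":0,"hand":10},{"dx":0,"dy":0.01,"dz":2.7,"wx":0,"wy":0,"wz":0,"hand":10}]}}

```text
clock: 11.25
eef_pos: [0.615, 0.134, 0.0717]
tool_rot: [-0.013, 1.0, -0.0, 0.001]
ft_force: [0.2, -1.4, 5.7]
grip_width: 0.0248
grasp_force: 59.3
```

```bash
python3 -c "
from h import *
go((.520,-.234,.23))"
```

```text
d [ 2.084 -7.308 -3.17 ] w [-0.002  0.032  0.002] t 11.25 pos [0.615  0.134  0.0717]
```

Call:
{"fn": "drive_tool", "kwargs": {"rows": [{"dx":0,"dy":0,"dz":-0.2,"wx":0,"wy":0,"wz":0,"hand":10},{"dx":0,"dy":0,"dz":-0.6,"wx":0,"wy":0,"wz":0,"hand":10},{"dx":0,"dy":0,"dz":-1.2,"wx":0,"wy":0,"wz":0,"hand":10},{"dx":0,"dy":-0.1,"dz":-1.9,"wx":0,"wy":0,"wz":0,"hand":10},{"dx":0,"dy":-0.4,"dz":-2.6,"wx":0,"wy":0,"wz":0,"hand":10},{"dx":0.1,"dy":-0.9,"dz":-3.0,"wx":0,"wy":0,"wz":0,"hand":10},{"dx":0.3,"dy":-1.5,"dz":-3.2,"wx":0,"wy":0,"wz":0,"hand":10},{"dx":0.5,"dy":-2.2,"dz":-3.2,"wx":0,"wy":0,"wz":0,"hand":10},{"dx":0.7,"dy":-2.9,"dz":-3.2,"wx":0,"wy":0,"wz":0,"hand":10},{"dx":0.9,"dy":-3.6,"dz":-3.2,"wx":0,"wy":0,"wz":0,"hand":10},{"dx":1.1,"dy":-4.3,"dz":-3.2,"wx":0,"wy":0,"wz":0,"hand":10},{"dx":1.3,"dy":-5.0,"dz":-3.2,"wx":0,"wy":0,"wz":0,"hand":10},{"dx":1.5,"dy":-5.7,"dz":-3.2,"wx":0,"wy":0,"wz":0,"hand":10},{"dx":1.7,"dy":-6.3,"dz":-3.2,"wx":0,"wy":0,"wz":0,"hand":10},{"dx":1.9,"dy":-6.8,"dz":-3.2,"wx":0,"wy":0,"wz":0,"hand":10},{"dx":2.0,"dy":-7.1,"dz":-3.2,"wx":0,"wy":0,"wz":0,"hand":10},{"dx":2.08,"dy":-7.3,"dz":-3.2,"wx":0,"wy":0,"wz":0,"hand":10},{"dx":2.08,"dy":-7.3,"dz":-3.2,"wx":0,"wy":0,"wz":0,"hand":10},{"dx":2.08,"dy":-7.3,"dz":-3.2,"wx":0,"wy":0,"wz":0,"hand":10}]}}

```text
clock: 13.15
eef_pos: [0.5199, -0.2327, 0.2303]
tool_rot: [-0.014, 1.0, 0.0, 0.0]
ft_force: [-0.0, 1.2, -0.1]
grip_width: 0.0246
grasp_force: 58.9
```

```bash
python3 w3.py w5; python3 -c "
from h import *
cv2.imwrite('pics/s5.png',bot.camera('scene')[150:330,180:420,::-1])
b=cv2.resize(cv2.imread('pics/s5.png'),(640,480));cv2.imwrite('pics/m5.png',cv2.resize(np.hstack([cv2.imread('pics/w5.png'),b]),(800,300)))"
```

```text
0.6299075553180083 -0.14904814057076127
d [-2.244  1.611  3.077] w [0.009 0.001 0.012] t 13.15 pos [ 0.5199 -0.2327  0.2303]
0.5200924446819916 -0.23395185942923874
d [-2.000e-03 -2.700e-02  3.075e+00] w [0.009 0.001 0.012] t 13.15 pos [ 0.5199 -0.2327  0.2303]
0.024590704098174238 58.850369453430176 [-0.04440075  1.15347165 -0.09576345]
```

View pics/m5.png

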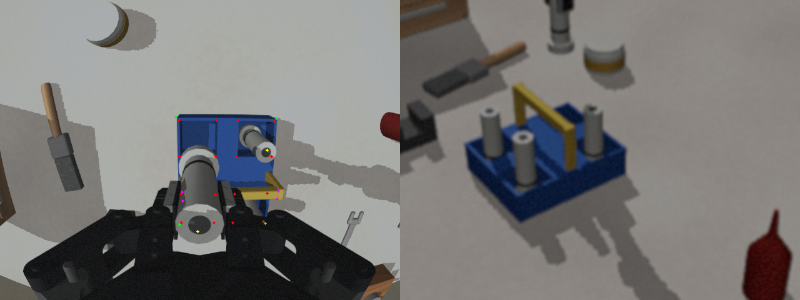

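The tote has not moved (overlay still matches), three shafts stand upright in it, and the held shaft is above cell_b. Lowering.

Call:
{"fn": "drive_tool", "kwargs": {"rows": [{"dx":0,"dy":-0.02,"dz":0.2,"wx":0,"wy":0,"wz":0,"hand":10},{"dx":0,"dy":-0.02,"dz":0.6,"wx":0,"wy":0,"wz":0,"hand":10},{"dx":0,"dy":-0.02,"dz":1.1,"wx":0,"wy":0,"wz":0,"hand":10},{"dx":0,"dy":-0.02,"dz":1.6,"wx":0,"wy":0,"wz":0,"hand":10},{"dx":0,"dy":-0.02,"dz":2.0,"wx":0,"wy":0,"wz":0,"hand":10},{"dx":0,"dy":-0.02,"dz":2.4,"wx":0,"wy":0,"wz":0,"hand":10},{"dx":0,"dy":-0.02,"dz":2.7,"wx":0,"wy":0,"wz":0,"hand":10},{"dx":0,"dy":-0.02,"dz":2.9,"wx":0,"wy":0,"wz":0,"hand":10},{"dx":0,"dy":-0.02,"dz":3.0,"wx":0,"wy":0,"wz":0,"hand":10},{"dx":0,"dy":-0.02,"dz":3.04,"wx":0,"wy":0,"wz":0,"hand":10},{"dx":0,"dy":-0.02,"dz":3.06,"wx":0,"wy":0,"wz":0,"hand":10},{"dx":0,"dy":-0.02,"dz":3.08,"wx":0,"wy":0,"wz":0,"hand":10},{"dx":0,"dy":-0.02,"dz":3.08,"wx":0,"wy":0,"wz":0,"hand":10}]}}

```text
clock: 14.55
eef_pos: [0.52, -0.2348, 0.0769]
tool_rot: [-0.013, 1.0, -0.0, 0.001]
ft_force: [-0.2, -0.2, -0.5]
grip_width: 0.0248
grasp_force: 58.9
```

Call:
{"fn": "drive_tool", "kwargs": {"rows": [{"dx":0,"dy":0,"dz":0.01,"wx":0,"wy":0,"wz":0,"hand":10},{"dx":0,"dy":0,"dz":0.02,"wx":0,"wy":0,"wz":0,"hand":10},{"dx":0,"dy":0,"dz":0.02,"wx":0,"wy":0,"wz":0,"hand":10}]}}

```text
clock: 14.85
eef_pos: [0.5202, -0.2348, 0.0767]
tool_rot: [-0.013, 1.0, -0.0, 0.001]
ft_force: [-1.6, 0.8, 5.1]
grip_width: 0.0248
grasp_force: 59.5
```

Call:
{"fn": "drive_tool", "kwargs": {"rows": [{"dx":0,"dy":0,"dz":0,"wx":0,"wy":0,"wz":0,"hand":30},{"dx":0,"dy":0,"dz":0,"wx":0,"wy":0,"wz":0,"hand":45},{"dx":0,"dy":0,"dz":0,"wx":0,"wy":0,"wz":0,"hand":52},{"dx":0,"dy":0,"dz":0,"wx":0,"wy":0,"wz":0,"hand":52},{"dx":0,"dy":0,"dz":-0.2,"wx":0,"wy":0,"wz":0,"hand":52},{"dx":0,"dy":0,"dz":-0.6,"wx":0,"wy":0,"wz":0,"hand":52},{"dx":0,"dy":0,"dz":-1.2,"wx":0,"wy":0,"wz":0,"hand":52},{"dx":0,"dy":0,"dz":-1.8,"wx":0,"wy":0,"wz":0,"hand":52},{"dx":0,"dy":0,"dz":-2.3,"wx":0,"wy":0,"wz":0,"hand":46},{"dx":0,"dy":0,"dz":-2.6,"wx":0,"wy":0,"wz":0,"hand":46},{"dx":0,"dy":0,"dz":-2.6,"wx":0,"wy":0,"wz":0,"hand":46}]}}

```text
clock: 15.95
eef_pos: [0.5213, -0.2353, 0.2089]
tool_rot: [-0.013, 1.0, -0.001, 0.003]
ft_force: [-0.2, -0.1, 0.5]
grip_width: 0.046
grasp_force: 0.0
```

```bash
python3 -c "
from h import *
o=OBS();print(o['joint_pos'].round(3) if hasattr(o['joint_pos'],'round') else o['joint_pos'])
go((.575,-.1915,.2065),1.5,o=o);go((.575,-.1915,.2065),181.5,o=o)
im=bot.camera('top'); cv2.imwrite('pics/top6.png',im[:,:,::-1])"
```

```text
[-0.424  0.394  0.132  1.303  0.    -0.45 ]
d [-1.096  0.847  0.052] w [ 0.028  0.079 18.004] t 15.95 pos [ 0.5213 -0.2353  0.2089]
d [-1.096  0.847  0.052] w [ -0.079   0.028 -17.996] t 15.95 pos [ 0.5213 -0.2353  0.2089]
```

Call:
{"fn": "drive_tool", "kwargs": {"rows": [{"dx":0,"dy":0,"dz":0,"wx":0,"wy":0,"wz":0.5,"hand":46},{"dx":-0.1,"dy":0.1,"dz":0,"wx":0,"wy":0,"wz":1.5,"hand":46},{"dx":-0.2,"dy":0.2,"dz":0,"wx":0,"wy":0,"wz":3,"hand":46},{"dx":-0.3,"dy":0.25,"dz":0,"wx":0,"wy":0,"wz":4.5,"hand":46},{"dx":-0.4,"dy":0.3,"dz":0,"wx":0,"wy":0,"wz":6,"hand":46},{"dx":-0.5,"dy":0.4,"dz":0,"wx":0,"wy":0,"wz":7.5,"hand":46},{"dx":-0.6,"dy":0.5,"dz":0,"wx":0,"wy":0,"wz":9,"hand":46},{"dx":-0.7,"dy":0.55,"dz":0,"wx":0,"wy":0,"wz":10.5,"hand":46},{"dx":-0.8,"dy":0.6,"dz":0,"wx":0,"wy":0,"wz":12,"hand":46},{"dx":-0.9,"dy":0.7,"dz":0,"wx":0,"wy":0,"wz":13.5,"hand":46},{"dx":-1.0,"dy":0.8,"dz":0,"wx":0,"wy":0,"wz":15,"hand":46},{"dx":-1.1,"dy":0.85,"dz":0,"wx":0,"wy":0,"wz":16.5,"hand":46},{"dx":-1.1,"dy":0.85,"dz":0,"wx":0,"wy":0,"wz":17.6,"hand":46},{"dx":-1.1,"dy":0.85,"dz":0,"wx":0,"wy":0,"wz":18,"hand":46},{"dx":-1.1,"dy":0.85,"dz":0,"wx":0,"wy":0,"wz":18,"hand":46},{"dx":-1.1,"dy":0.85,"dz":0,"wx":0,"wy":0,"wz":18,"hand":46}]}}

```text
clock: 17.6
eef_pos: [0.573, -0.1904, 0.2041]
tool_rot: [0.697, 0.717, -0.0, -0.001]
ft_force: [0.8, 0.2, 0.2]
grip_width: 0.0458
grasp_force: 0.0
```

```bash
python3 w3.py w6; python3 -c "
from h import *
go((.575,-.1915,.096),1.5)
cv2.imwrite('pics/s6.png',bot.camera('scene')[150:330,180:420,::-1])
b=cv2.resize(cv2.imread('pics/s6.png'),(640,480));cv2.imwrite('pics/m6.png',cv2.resize(np.hstack([cv2.imread('pics/w6.png'),b]),(800,300)))"
```

```text
0.6299075553180083 -0.14904814057076127
d [0.793 1.166 2.551] w [-1.1000e-02 -2.5000e-02 -1.7986e+01] t 17.6 pos [ 0.573  -0.1904  0.2041]
0.5200924446819916 -0.23395185942923874
d [-0.844 -1.076  2.554] w [-1.1000e-02 -2.5000e-02 -1.7986e+01] t 17.6 pos [ 0.573  -0.1904  0.2041]
0.04575775294684849 0.0 [0.76936566 0.19535623 0.20938576]
d [-0.023  0.041  2.168] w [-0.017 -0.006  0.011] t 17.65 pos [ 0.5731 -0.1905  0.2044]
```

View pics/m6.png

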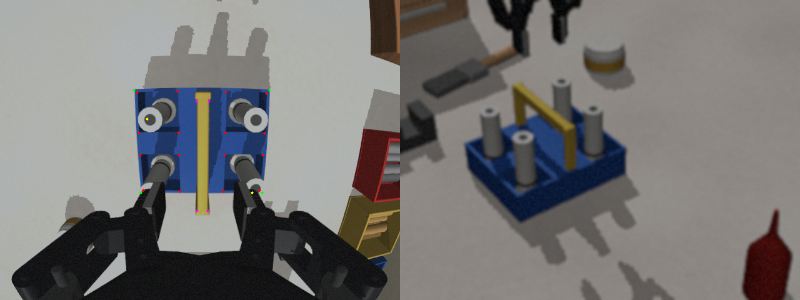

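All four shafts stand upright in their pockets, and the handle runs between the open fingers. Descending to the handle and gripping.

Call:
{"fn": "drive_tool", "kwargs": {"rows": [{"dx":-0.02,"dy":0.04,"dz":0.2,"wx":0,"wy":0,"wz":0,"hand":38},{"dx":-0.02,"dy":0.04,"dz":0.5,"wx":0,"wy":0,"wz":0,"hand":38},{"dx":-0.02,"dy":0.04,"dz":0.9,"wx":0,"wy":0,"wz":0,"hand":38},{"dx":-0.02,"dy":0.04,"dz":1.3,"wx":0,"wy":0,"wz":0,"hand":38},{"dx":-0.02,"dy":0.04,"dz":1.7,"wx":0,"wy":0,"wz":0,"hand":38},{"dx":-0.02,"dy":0.04,"dz":2.0,"wx":0,"wy":0,"wz":0,"hand":38},{"dx":-0.02,"dy":0.04,"dz":2.17,"wx":0,"wy":0,"wz":0,"hand":38},{"dx":-0.02,"dy":0.04,"dz":2.17,"wx":0,"wy":0,"wz":0,"hand":30},{"dx":-0.02,"dy":0.04,"dz":2.17,"wx":0,"wy":0,"wz":0,"hand":22},{"dx":-0.02,"dy":0.04,"dz":2.17,"wx":0,"wy":0,"wz":0,"hand":16},{"dx":-0.02,"dy":0.04,"dz":2.17,"wx":0,"wy":0,"wz":0,"hand":12},{"dx":-0.02,"dy":0.04,"dz":2.17,"wx":0,"wy":0,"wz":0,"hand":6},{"dx":-0.02,"dy":0.04,"dz":2.17,"wx":0,"wy":0,"wz":0,"hand":0},{"dx":-0.02,"dy":0.04,"dz":2.17,"wx":0,"wy":0,"wz":0,"hand":0},{"dx":-0.02,"dy":0.04,"dz":2.17,"wx":0,"wy":0,"wz":0,"hand":0},{"dx":-0.02,"dy":0.04,"dz":2.17,"wx":0,"wy":0,"wz":0,"hand":0}]}}

```text
clock: 19.3
eef_pos: [0.5764, -0.1918, 0.0981]
tool_rot: [0.698, 0.716, 0.001, 0.001]
ft_force: [-1.1, 0.5, 6.7]
grip_width: 0.0107
grasp_force: 59.9
```

Call:
{"fn": "drive_tool", "kwargs": {"rows": [{"dx":0,"dy":0,"dz":-0.05,"wx":0,"wy":0,"wz":0,"hand":0},{"dx":0,"dy":0,"dz":-0.12,"wx":0,"wy":0,"wz":0,"hand":0},{"dx":0,"dy":0,"dz":-0.2,"wx":0,"wy":0,"wz":0,"hand":0},{"dx":0,"dy":0,"dz":-0.3,"wx":0,"wy":0,"wz":0,"hand":0},{"dx":0,"dy":0,"dz":-0.35,"wx":0,"wy":0,"wz":0,"hand":0},{"dx":0,"dy":0,"dz":-0.4,"wx":0,"wy":0,"wz":0,"hand":0},{"dx":0,"dy":0,"dz":-0.4,"wx":0,"wy":0,"wz":0,"hand":0},{"dx":0,"dy":0,"dz":-0.4,"wx":0,"wy":0,"wz":0,"hand":0}]}}

```text
clock: 20.1
eef_pos: [0.5755, -0.1916, 0.1168]
tool_rot: [0.698, 0.716, 0.0, 0.0]
ft_force: [0.2, -0.6, -7.4]
grip_width: 0.0107
grasp_force: 58.4
```

```bash
python3 -c "
from h import *
o=OBS();print(o['ft_force'],o['ft_torque'],o['grip_width'])
cv2.imwrite('pics/s7.png',cv2.resize(bot.camera('scene')[110:330,160:440,::-1],(760,597)))"
```

```text
[ 0.19577655 -0.63506592 -7.38109061] [-0.03665973 -0.01746743 -0.00606173] 0.010724283669536447
```

View pics/s7.png

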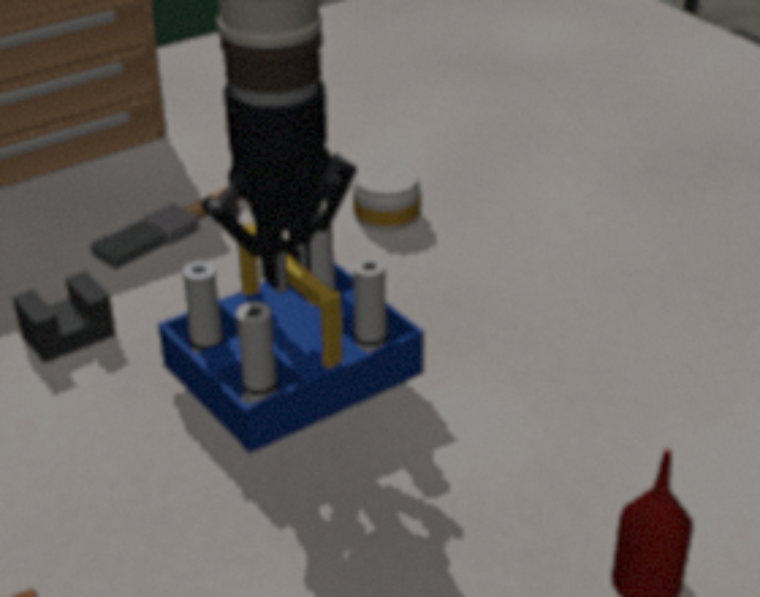

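The tote is about 2 cm up, level, with all four shafts. Lifting the rest.

Call:
{"fn": "drive_tool", "kwargs": {"rows": [{"dx":0,"dy":0,"dz":-0.05,"wx":0,"wy":0,"wz":0,"hand":0},{"dx":0,"dy":0,"dz":-0.13,"wx":0,"wy":0,"wz":0,"hand":0},{"dx":0,"dy":0,"dz":-0.25,"wx":0,"wy":0,"wz":0,"hand":0},{"dx":0,"dy":0,"dz":-0.4,"wx":0,"wy":0,"wz":0,"hand":0},{"dx":0,"dy":0,"dz":-0.55,"wx":0,"wy":0,"wz":0,"hand":0},{"dx":0,"dy":0,"dz":-0.7,"wx":0,"wy":0,"wz":0,"hand":0},{"dx":0,"dy":0,"dz":-0.85,"wx":0,"wy":0,"wz":0,"hand":0},{"dx":0,"dy":0,"dz":-1.0,"wx":0,"wy":0,"wz":0,"hand":0},{"dx":0,"dy":0,"dz":-1.15,"wx":0,"wy":0,"wz":0,"hand":0},{"dx":0,"dy":0,"dz":-1.3,"wx":0,"wy":0,"wz":0,"hand":0},{"dx":0,"dy":0,"dz":-1.43,"wx":0,"wy":0,"wz":0,"hand":0},{"dx":0,"dy":0,"dz":-1.53,"wx":0,"wy":0,"wz":0,"hand":0},{"dx":0,"dy":0,"dz":-1.6,"wx":0,"wy":0,"wz":0,"hand":0},{"dx":0,"dy":0,"dz":-1.62,"wx":0,"wy":0,"wz":0,"hand":0},{"dx":0,"dy":0,"dz":-1.62,"wx":0,"wy":0,"wz":0,"hand":0},{"dx":0,"dy":0,"dz":-1.62,"wx":0,"wy":0,"wz":0,"hand":0},{"dx":0,"dy":0,"dz":-1.62,"wx":0,"wy":0,"wz":0,"hand":0},{"dx":0,"dy":0,"dz":-1.62,"wx":0,"wy":0,"wz":0,"hand":0},{"dx":0,"dy":0,"dz":-1.62,"wx":0,"wy":0,"wz":0,"hand":0},{"dx":0,"dy":0,"dz":-1.62,"wx":0,"wy":0,"wz":0,"hand":0}]}}

```text
clock: 22.15
eef_pos: [0.5756, -0.1915, 0.1977]
tool_rot: [0.698, 0.716, -0.0, -0.0]
ft_force: [0.4, -0.2, -7.9]
grip_width: 0.0111
grasp_force: 58.5
```

```bash
python3 -c "
from h import *
o=OBS();print(o['ft_force'],o['ft_torque'],o['grip_width'],np.abs(o['joint_vel']).max())
cv2.imwrite('pics/s8.png',cv2.resize(bot.camera('scene')[60:330,140:480,::-1],(755,600)))"
```

```text
[ 0.40796406 -0.16713397 -7.90796133] [-0.05513329  0.02003126  0.01952773] 0.011069726049566169 0.005751296049432824
```

View pics/s8.png

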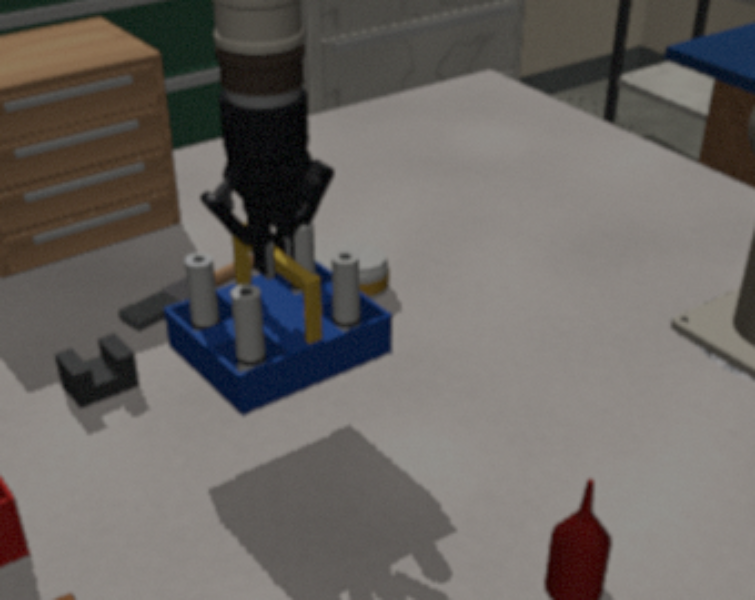

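The tote hangs level about 10 cm up with all four shafts upright, and the arm is still. Handing in.

```bash
python3 -c "
from workcell import bot
print(bot.job_done())"
```

```text
the job is handed in; nothing more can be done
None
```

Both shafts were set down in the empty pockets, and the tote is held by its handle about 10 cm up, level and still with all four shafts upright; I handed the job in at about 22 s and it returned no verdict.

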